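# Open the push-and-turn cap of the finish tin

## Robot

A 6-joint arm with a two-finger parallel gripper is mounted at the origin on the work surface. World frame = base frame: x ahead of the robot, y to its left, z up, the work surface at z = 0. Lengths are in m, angles in rad, forces in N, time in s.
With the tool pointing down it reaches from about 0.35 to 0.85 m from the base axis. Payload 8.1 kg.
Tool frame: the origin (TCP) lies at the very end of the fingers, on their centre line; the grasp point (between the pads) lies bot.grip_depth behind it (bot.grip_depth is the distance from the TCP to the grasp point, in m); z points along the fingers, y is the line along which they close (so a half turn about z gives the same grasp; the last joint's range is limited). The gripper opens to 93 mm and grips with 3 to 60 N. Pads are 15 mm wide; open, the fingers measure 128 mm over their backs; the gripper's body (75 mm by 188 mm) begins 65 mm behind the grasp point.
Start: joints at [-1.24, 0.13, 1.488, -0, 1.523, -0.085], TCP at [0.242, -0.549, 0.219] pointing down, gripper open.
Joint ranges: [-2.96, 2.96], [-0.89, 2.26], [0.02, 2.5], [-1.34, 4.48], [0, 2.73], [-2.66, 2.66]. Speed limits (rad/s): [2.39, 2.39, 2.79, 3.14, 3.14, 3.14].

## Interface

Orientations are given as [roll, pitch, yaw] about the fixed x, y, z axes, in that order (R = Rz(yaw) Ry(pitch) Rx(roll)).
In Python, from cell import bot, jaws, solver, observe, cams, order, models gives the robot as it stands. The module is installed in compiled form; this text tells all that it offers. Calls block until the motion is done:
- bot.move_ptp(position, orientation): joint-space move of the TCP to a pose.
- bot.movel(position, orientation=None, speed=0.15, max_force=None): straight line of the TCP; orientation=None keeps the orientation; speed is the mean speed in m/s. With max_force (N) it stops when the force on the tool has changed by that much, and returns True; else False.
- bot.move_j(angles): joint-space move.
- jaws.open_gripper() and jaws.close(effort=None): open the fingers fully, or close them until they stop; effort is the grip in N (None keeps the last).
- bot.sleep(seconds).
- solver.inverse_kinematics(position, orientation): joint angles nearest the present ones, or None.
- observe(): the state.
- cams.capture(name): name is "scene" or "top" or "wrist"; returns a dict with "frame" (400x640x3 uint8, blue, green, red), "K" (3x3 intrinsics, pixels), "T" (4x4, takes a point from camera to world coordinates); the wrist camera has in their place "hand_eye" (4x4, takes a point from camera to tool coordinates, whose origin is the TCP and whose axes are the flange's). Camera axes: x right, y down, z forward; pixel columns grow to the right and rows downward; lengths in m; the calibration is good to about 2 mm. A picture is of the moment at which its call begins: read the wrist's pose just before it. There is no depth.
A pose or a line that the arm cannot do raises bot.IKError and nothing moves.
- order.sign_off(): hands the job in; it is judged then, once.
Trained networks look in the newest picture that a camera, given by its name, has taken for a name from the list of things; names that differ only in an ending like _2 or _b are one class to them, and where a whole thing is asked for, a point or a joint stands for the part that bears it (a point fixed in the world has none). Each returns a list of dicts, best first, with "conf" (0 to 1); they miss things now and then, are a little off and sometimes report something else, mostly with a low value. They report only what shows in the picture. A call takes as long as a camera call. They do not tell look-alikes from the thing itself.
- models.cut_out(camera, label): "pixels" (400x640 bool, what is visible of it) and "box" ([centre column, centre row, width, height] as shares, 0 to 1, of the picture: columns of its width, rows of its height, round what is visible of it).
- models.mark_of(camera, label): "xy" ([column, row] as shares, 0 to 1, of the picture: columns of its width, rows of its height: a listed point, or the origin of a listed thing).
The state is a dict: "t": time; "q": joint angles; "joint_velocities": joint speeds; "effort": joint torques, N m; "tcp_pos": TCP position; "eef_rot": TCP orientation; "contact_force": force on the tool from outside, world axes, zero at the start; "moment": the same for the moment, N m; "gripper_width": opening from 0.0 (shut) to 1.0 (fully open); "grasp_force": force on a finger pad.
Only numpy, scipy, OpenCV 4.12 (cv2) and the standard library are available. Lean on these libraries where they do the work, as an engineer would, in place of code of your own. Each camera call takes 0.05 s, during which the arm holds its last target. There are 200 camera calls.

## Task

Open the steel tin that stands in the bolted round cradle: press its safety cap down against the spring, turn it anticlockwise (seen from above) by about a sixth of a turn while it is down, and lift it off. Finish while still gripping the cap, holding it still and level, straight above the tin's neck with a few centimetres of clear air between them; do not put it down or let go. Leave the other things on the shelf where they are.

Things in the scene. Friction and masses are not known exactly. Their poses are not given: they have to be found in the camera images.
- tin: round bare-steel tin, 104 mm in diameter, fixed in a bolted dark steel cradle (140 mm disc with three tabs); it cannot move. Origin: on its upright axis at shelf height (z = 0). Its shoulder is 118 to 127 mm above the shelf; above it a 36 mm neck with three bayonet ledges (49 mm across) holds the cap. z up; at the start the cap's x axis lies along the tin's x axis.
- cap: ribbed round grey plastic safety cap, 58 mm in diameter, 26 mm high, about 45 g, on the tin's axis, with 1.5 mm of sideways play; any grip across its diameter will do. Origin: centre of its lower edge, z up; closed, the origin is 152 mm and the top 178 mm above the shelf. Locked by lugs in notches: a pull alone or a turn alone does not free it, and clockwise is blocked.
- cap_pointer (a point): moulded white bar on the cap's top; this point is 20 mm from the cap's axis along its x axis, 26 mm above its lower edge. Pushed down 4.5 mm or more (hard stop at 8 mm), the cap turns anticlockwise seen from above; turned between 42 and 78 degrees from closed (best 60; a stop ends the turn at 78) it is free and lifts straight up.
- neck_top (a point): the highest point, on the tin's axis, of the white spring plug in the open neck: 177 mm above the shelf (with the cap off)
- plug (a joint): travel in m of the white spring plug (30 mm disc) inside the neck, under the cap: 0 with the cap closed and locked, grows as the cap is pressed down (push about 5.5 N at 0, 10 N at 0.005, 12.5 N at 0.008), -0.003 with the cap off
- jar: bystander: closed clear glass jar with a steel lid, 72 mm in diameter, 115 mm high, beside the tin; origin under its centre
- spatula: bystander: stainless spatula, 250 mm long, lying on the other side of the tin, handle to its -x; origin on the shelf under its middle
- tray: bystander: blue plastic drop-tray, 160 x 220 x 30 mm, on the left; origin under its centre
- holder: bystander: fixed wooden slotted holder 90 x 120 mm, 70 mm high, with a wooden stir paddle standing upright in it to 232 mm, on the right; origin under its centre
- cup: bystander: steel mixing cup, 72 mm in diameter, 85 mm high, at the far side; origin under its centre
- tape: bystander: roll of masking tape lying flat, 96 mm across, 24 mm high, at the far side; origin under its centre
- smalltin: bystander: small plain steel can, 66 mm in diameter, 100 mm high, without a safety cap, at the far side; origin under its centre
Things that resemble listed ones, but are neither listed nor needed, are in the scene too. Of the things that look like the cap, the smaller one is meant. What is shaped like the tin but turquoise is not meant.

How it is judged:
On the way, in this order (a step that is already met when the one before it is completed fails the run):
1. the cap is pressed down against its spring (value of joint plug above 0.0038 m), for 0.05 s.
2. the cap is turned anticlockwise past its locking teeth, still on the neck (y of cap_pointer in the frame of tin above 0.0125 m and z of cap in the frame of tin below 0.162 m), for 0.05 s.
At the end, for the whole second after the job is handed in: The gripper still holds the cap, at rest (under 20 mm/s) and level (within 0.2 rad), its lower edge 18 to 130 mm above the top of the tin's open neck, its centre within 25 mm of the tin's axis, touching nothing of the tin (z of cap in the frame of neck_top between 0.018 and 0.13 m and horizontal distance between cap and tin below 0.025 m and angle between cap's own z axis and vertical below 0.2 rad and linear speed of cap below 0.02 m/s and contact force between the fingers and cap above 1 N and contact force between cap and tin below 0.1 N and value of joint plug below -0.001 m); the arm keeps its last pose, push and grip.
It fails at once if a loose bystander is moved by more than 20 mm (distance of any of jar, spatula, tray, cup, tape, smalltin from where it was at the start of the episode above 0.02 m).
It also fails if it takes over 30 s, if anything falls off the work surface, if the arm or the gripper's body presses on something with over 40 N, if the wrist force passes 120 N, or if a joint passes its speed limit or range.

## Working session

There is one attempt and no reset: what is moved stays moved. The work goes in short steps, each a Python script; the robot and the scene stay as the last script left them, time stands still between calls to the robot, and variables do not carry over. Pictures are saved under pics/ and viewed, at most 10 in all, crops included, and the job is handed in when it is done.

```bash
mkdir -p pics; cat > h.py <<'E'
import numpy as np, cv2
from cell import bot, jaws, solver, observe, cams, order, models
def ray_z(c,u,v,z):
    T=c["T"]; d=T[:3,:3]@np.linalg.inv(c["K"])@[u,v,1]; o=T[:3,3]
    return o+d*(z-o[2])/d[2]
E
python3 - <<'E'
from h import *
for n in ("scene","top"):
    c=cams.capture(n); cv2.imwrite(f"pics/{n}.png",c["frame"])
    print(n,c["T"][:3,3].round(3))
    for l,z in (("cap",.152),("cap_pointer",.178),("tin",0)):
        for d in models.mark_of(n,l)[:4]:
            u,v=d["xy"][0]*640,d["xy"][1]*400
            print(l,round(d["conf"],2),round(u),round(v),ray_z(c,u,v,z).round(3))
print(observe()["t"],bot.grip_depth)
E
```

```text
scene [ 1.226 -1.033  0.984]
cap 0.87 281 203 [ 0.533 -0.145  0.152]
cap 0.75 308 189 [ 0.559 -0.038  0.152]
cap_pointer 0.92 286 199 [ 0.554 -0.151  0.178]
cap_pointer 0.71 317 180 [ 0.578 -0.011  0.178]
tin 0.96 313 222 [ 0.562 -0.012  0.   ]
tin 0.74 254 259 [ 0.512 -0.269  0.   ]
top [ 0.369 -0.038  1.701]
cap 0.78 309 253 [0.405 0.013 0.152]
cap 0.65 319 205 [ 0.568 -0.018  0.152]
cap_pointer 0.91 310 247 [0.425 0.009 0.178]
cap_pointer 0.54 319 196 [ 0.597 -0.017  0.178]
tin 0.95 321 209 [ 0.572 -0.026  0.   ]
tin 0.74 386 226 [ 0.511 -0.267  0.   ]
0.4 0.0188
```

View pics/scene.png

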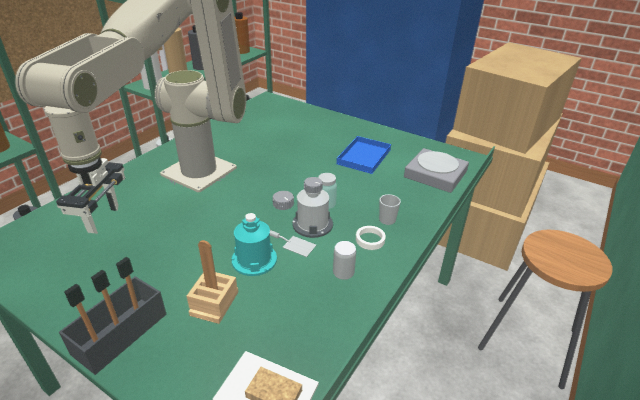

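View pics/top.png

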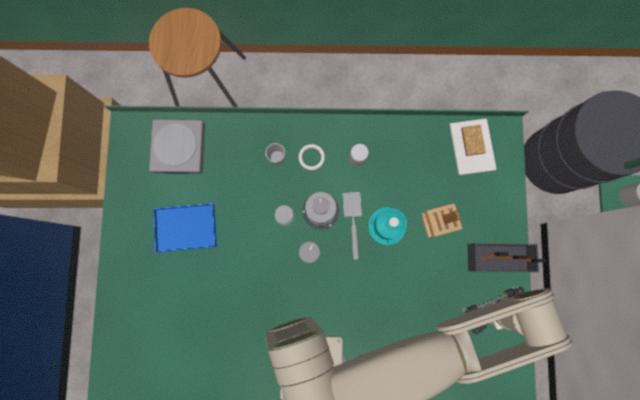

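Look-alikes: the grey cap on the steel tin (scene 313,186 / top 320,203), a loose grey cap on the table (281,200 / 309,253) and the white cap on the turquoise tin (250,218 / 393,222). I choose the cap on the steel tin in the dark cradle, at about (0.57, -0.02), and will check it from close by with the wrist camera.

```bash
python3 - <<'E'
from h import *
o=observe(); print(o["eef_rot"],o["tcp_pos"])
P=[0.57,-0.02,0.30]
for y in np.arange(-180,180,30):
    q=solver.inverse_kinematics(P,[np.pi,0,np.radians(y)]); print(y,None if q is None else np.round(q,2))
c=cams.capture("scene")["frame"][160:250,230:360]
cv2.imwrite("pics/crop.png",cv2.resize(c,None,fx=5,fy=5,interpolation=cv2.INTER_CUBIC))
E
```

```text
[-3.14133190e+00 -3.14649014e-05  4.15749891e-01] [ 0.24234065 -0.54879684  0.21849402]
-180 [-0.12  0.03  1.45  0.    1.66 -1.7 ]
-150 [-0.12  0.03  1.45  0.    1.66 -2.22]
-120 None
-90 None
-60 [-0.12  0.03  1.45 -0.    1.66  2.49]
-30 [-0.12  0.03  1.45 -0.    1.66  1.97]
0 [-0.12  0.03  1.45 -0.    1.66  1.45]
30 [-0.12  0.03  1.45 -0.    1.66  0.92]
60 [-0.12  0.03  1.45 -0.    1.66  0.4 ]
90 [-0.12  0.03  1.45  0.    1.66 -0.12]
120 [-0.12  0.03  1.45  0.    1.66 -0.65]
150 [-0.12  0.03  1.45  0.    1.66 -1.17]
```

View pics/crop.png

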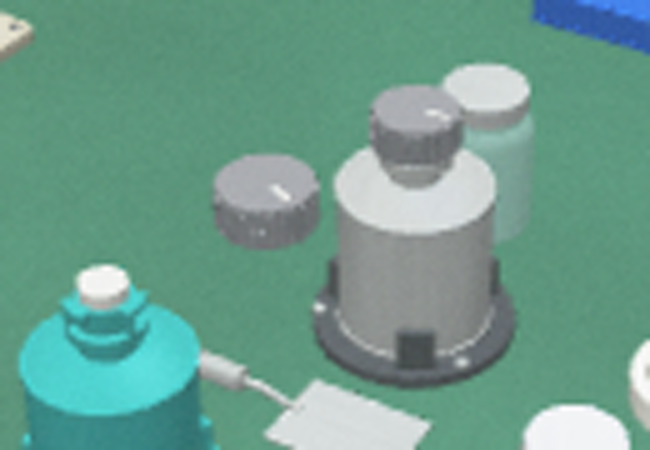

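The crop shows the smaller grey cap with its white bar on the steel tin in the dark cradle (crop 417,120). The larger loose cap lies on the table (267,195). I'll rise first and then go above the tin.

```bash
python3 - <<'E'
from h import *
R=[np.pi,0,np.radians(60)]
bot.movel([0.242,-0.549,0.36],speed=0.3)
bot.move_ptp([0.57,-0.02,0.34],R)
o=observe(); c=cams.capture("wrist"); cv2.imwrite("pics/w1.png",c["frame"])
from scipy.spatial.transform import Rotation as Ro
B=np.eye(4); B[:3,:3]=Ro.from_euler("xyz",o["eef_rot"]).as_matrix(); B[:3,3]=o["tcp_pos"]
c["T"]=B@c["hand_eye"]; print(c["hand_eye"].round(3), o["tcp_pos"],o["t"])
for l,z in (("cap",.152),("cap_pointer",.178),("tin",0)):
    for d in models.mark_of("wrist",l)[:3]:
        u,v=d["xy"][0]*640,d["xy"][1]*400
        print(l,round(d["conf"],2),round(u),round(v),ray_z(c,u,v,z).round(4))
for d in models.cut_out("wrist","cap")[:2]:
    m=d["pixels"].astype(np.uint8); (x,y),r=cv2.minEnclosingCircle(cv2.findNonZero(m))
    print(d["conf"],x,y,r,ray_z(c,x,y,.172).round(4),c["K"][0,0])
E
```

```text
[[-0.    -0.963 -0.271  0.074]
 [ 1.    -0.    -0.    -0.   ]
 [ 0.    -0.271  0.963 -0.165]
 [ 0.     0.     0.     1.   ]] [ 0.56998917 -0.0209542   0.33993982] 3.3
cap 0.8 316 185 [ 0.5654 -0.0258  0.152 ]
cap 0.57 229 189 [0.4693 0.024  0.152 ]
cap_pointer 0.95 329 179 [ 0.5842 -0.0229  0.178 ]
cap_pointer 0.83 239 191 [0.4878 0.0172 0.178 ]
tin 0.71 316 164 [ 0.566  -0.0242  0.    ]
tin 0.57 358 285 [ 0.5177 -0.269   0.    ]
tin 0.23 330 179 [ 0.5726 -0.059   0.    ]
0.9 316.87255859375 187.12745666503906 26.069263458251953 [ 0.5668 -0.0248  0.172 ] 293.4713073042218
0.73 226.53768920898438 190.86935424804688 24.630111694335938 [0.4732 0.0242 0.172 ] 293.4713073042218
```

View pics/w1.png

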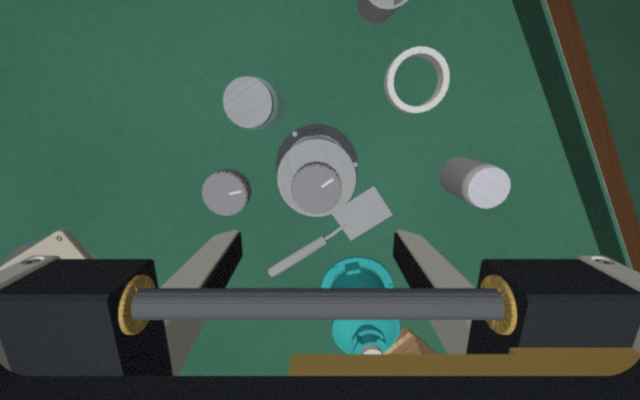

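The wrist view shows the cap on the steel tin at (317,187), with an axis estimate of (0.566, -0.025) agreed by the tin, cap and silhouette. The loose cap is at (226,191), well clear of the fingers. Next I descend and grip.

```bash
python3 - <<'E'
from h import *
R=[np.pi,0,np.radians(60)]
x,y=.566,-.025
bot.movel([x,y,.20],R,speed=.15)
hit=bot.movel([x,y,.145],R,speed=.08,max_force=8); print(hit,observe()["tcp_pos"])
f0=observe()["contact_force"]
if not hit:
    jaws.close(effort=50); bot.sleep(.2)
    o=observe(); print(f0,o["contact_force"],o["moment"],o["gripper_width"]*93,o["grasp_force"],o["tcp_pos"],o["t"])
E
```

```text
False [ 0.56630151 -0.02503489  0.14539002]
[0.03145702 0.63313902 1.40890727] [ 0.08150302 -0.09222043  1.9111028 ] [-0.05885684 -0.03326396 -0.05499685] 58.019957651272975 50.00040052458644 [ 0.56606501 -0.02500067  0.14514272] 6.325
```

Gripped at 58 mm with no side force. Now I press.

```bash
python3 - <<'E'
from h import *
p=np.array(observe()["tcp_pos"]); R=[np.pi,0,np.radians(60)]
for dz in (.003,.0065):
    h=bot.movel([.566,-.025,.145-dz],R,speed=.02,max_force=30); bot.sleep(.15)
    o=observe(); print(h,o["contact_force"].round(2),o["moment"].round(2),o["tcp_pos"].round(4),o["grasp_force"],o["t"])
E
```

```text
False [-2.19  0.41  6.17] [-0.01  0.36  0.02] [ 0.5662 -0.025   0.1427] 50.001800218597054 6.775
False [-3.79  0.37  9.01] [0.02 0.64 0.04] [ 0.5662 -0.025   0.1396] 50.00278227031231 7.25
```

```bash
python3 - <<'E'
from h import *
z=.1372
def rep(h):
    o=observe(); print(h,o["contact_force"].round(2),o["moment"].round(2),o["tcp_pos"].round(4),o["eef_rot"].round(3),round(o["grasp_force"],1),o["t"]); return o
h=bot.movel([.567,-.025,z],[np.pi,0,np.radians(60)],speed=.02,max_force=30); bot.sleep(.15); rep(h)
for a in (75,90,105,120):
    h=bot.movel([.567,-.025,z],[np.pi,0,np.radians(a)],speed=.05,max_force=40); rep(h)
bot.sleep(.2)
cams.capture("wrist")
c=cams.capture("scene"); cv2.imwrite("pics/t.png",cv2.resize(c["frame"][140:250,250:390],None,fx=5,fy=5,interpolation=cv2.INTER_CUBIC)); rep(0)
E
```

```text
False [-7.19  0.81  9.8 ] [-0.04  1.15  0.12] [ 0.5667 -0.0251  0.1382] [-3.141e+00  1.000e-03  1.047e+00] 50.0 7.65
False [-2.9   1.38  9.48] [0.1  0.53 0.05] [ 0.5677 -0.025   0.1388] [ 3.14 -0.    1.31] 50.0 8.0583
False [-3.05  0.67 10.43] [0.06 0.54 0.07] [ 0.5677 -0.025   0.1389] [3.14  0.    1.571] 50.0 8.4667
False [-4.99  1.58  8.78] [0.11 0.58 0.09] [ 0.5676 -0.0249  0.1388] [3.140e+00 1.000e-03 1.833e+00] 50.0 8.875
False [-3.6   0.52 10.86] [0.07 0.62 0.07] [ 0.5676 -0.025   0.1388] [3.140e+00 1.000e-03 2.095e+00] 50.0 9.2833
0 [-4.59  0.92 10.86] [0.11 0.59 0.07] [ 0.5675 -0.025   0.1387] [3.140e+00 1.000e-03 2.095e+00] 50.0 9.5833
```

View pics/t.png

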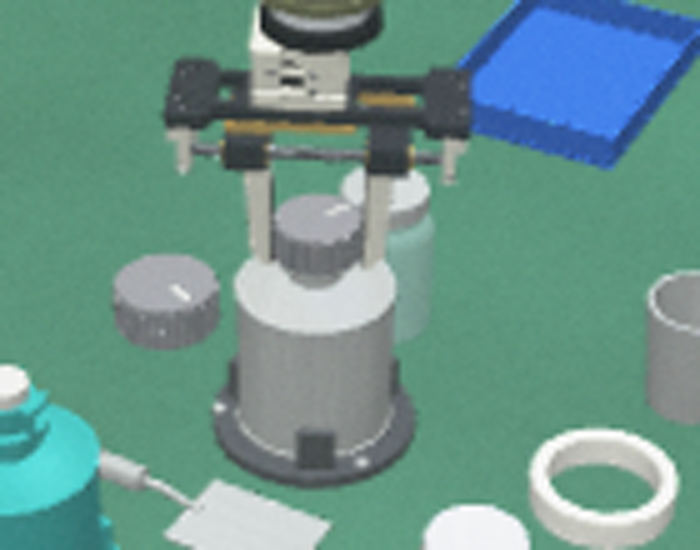

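The cap appears turned, with its white bar at crop (340,210), but I'll measure by how much.

```bash
python3 - <<'E'
from h import *
from scipy.spatial.transform import Rotation as Ro
def est(n):
    o=observe(); c=cams.capture(n)
    if n=="wrist":
        B=np.eye(4); B[:3,:3]=Ro.from_euler("xyz",o["eef_rot"]).as_matrix(); B[:3,3]=o["tcp_pos"]; c["T"]=B@c["hand_eye"]
    for l,z in (("cap_pointer",.172),("cap",.146)):
        for d in models.mark_of(n,l)[:3]:
            u,v=d["xy"][0]*640,d["xy"][1]*400; p=ray_z(c,u,v,z)
            print(n,l,round(d["conf"],2),round(u,1),round(v,1),p.round(4),np.degrees(np.arctan2(p[1]+.025,p[0]-.5675)).round())
    return c["frame"]
est("scene"); f=est("wrist"); cv2.imwrite("pics/w2.png",f)
E
```

```text
scene cap_pointer 0.75 287.1 199.8 [ 0.5548 -0.145   0.172 ] -96.0
scene cap_pointer 0.58 318.5 180.1 [5.749e-01 5.000e-04 1.720e-01] 74.0
scene cap 0.8 282.2 203.4 [ 0.5319 -0.1406  0.146 ] -107.0
scene cap 0.76 310.0 189.6 [ 0.5616 -0.0291  0.146 ] -145.0
wrist cap_pointer 0.55 351.6 249.2 [ 0.5748 -0.0062  0.172 ] 69.0
wrist cap_pointer 0.47 316.8 247.2 [ 0.5596 -0.0138  0.172 ] 125.0
wrist cap 0.79 196.9 76.4 [0.4675 0.0262 0.146 ] 153.0
wrist cap 0.76 315.7 247.2 [ 0.5651 -0.0246  0.146 ] 171.0
```

View pics/w2.png

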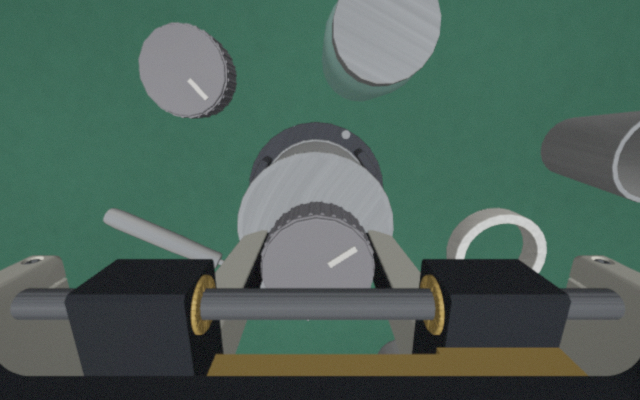

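The wrist view shows the cap's bar at (343,257) and the same angle to the fingers as before, so the cap turned the full 60° with the gripper (about 8° to 69°). Now I lift.

```bash
python3 - <<'E'
from h import *
R=[np.pi,0,np.radians(120)]
for z,s in ((.165,.03),(.235,.08)):
    h=bot.movel([.567,-.025,z],R,speed=s,max_force=25); bot.sleep(.1)
    o=observe(); print(h,o["contact_force"].round(2),o["tcp_pos"].round(4),o["eef_rot"].round(3),round(o["grasp_force"],1),o["gripper_width"]*93,o["t"])
    if h: break
bot.sleep(.5); c=cams.capture("scene"); cv2.imwrite("pics/l.png",cv2.resize(c["frame"][140:250,250:390],None,fx=5,fy=5,interpolation=cv2.INTER_CUBIC))
E
```

```text
False [ 0.86 -0.34  0.15] [ 0.5668 -0.025   0.1647] [-3.141 -0.     2.094] 50.0 57.710415873490064 11.0583
False [ 0.16 -0.51 -0.07] [ 0.5666 -0.0249  0.2341] [-3.140e+00 -1.000e-03  2.094e+00] 50.0 58.10648764038265 12.1833
```

View pics/l.png

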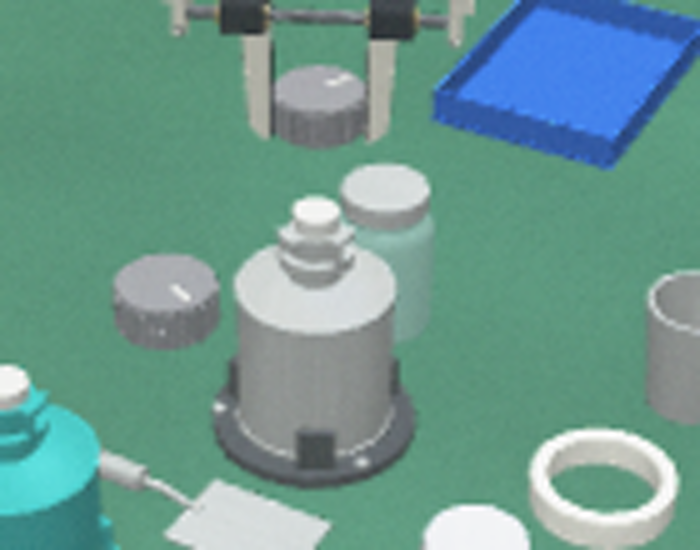

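The cap is held level at crop (320,105), straight above the open neck with its white plug at (316,212). There is clear air between them, so I hand in.

```bash
python3 -c "
from h import *
print(order.sign_off())"
```

```text
the job is handed in; nothing more can be done
None
```

The cap was pressed down, turned 60° anticlockwise and lifted off; I handed the job in with the cap still gripped, level and about 6 cm above the tin's open neck, and the sign-off returned no verdict.

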